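# Prime the insole and draw the glue brush

### The arm

A 6-joint arm with a two-finger parallel gripper is mounted at the origin on the work surface. World frame = base frame: x ahead of the robot, y to its left, z up, the work surface at z = 0. Lengths are in mm, angles in rad, forces in N, time in s.
With the tool pointing down it reaches from about 350 to 925 mm from the base axis. Payload 6.4 kg.
Tool frame: the origin (TCP) lies midway between the tips of the shut fingers; the grasp point (between the pads) lies 19 mm behind it; y points along the fingers, x is the direction in which the jaws open and shut, and the axes are right-handed (so a half turn about y gives the same grasp; the last joint's range is limited). The gripper opens to 85 mm and grips with 20 to 120 N. Pads are 22 mm wide; open, the fingers measure 114 mm over their backs; the gripper's body (76 mm by 85 mm) begins 54 mm behind the grasp point. The pads swing forward as they close: fully open they stand 13 mm farther back than shut.
Start: joints at [0.995, 0.245, 1.558, -0, 1.339, -0.174], TCP at [254.197, 598.245, 231.29] pointing down, gripper open.
Joint ranges: [-3.13, 3.13], [-1.02, 2.26], [0.13, 2.54], [-0.95, 4.09], [0.21, 2.88], [-2.74, 2.74]. Speed limits (rad/s): [2.57, 2.57, 3.14, 3.14, 3.14, 3.14].

### API

Orientations are given as a unit quaternion [w, x, y, z].
In Python, from workcell import state, camera, get_calibration, finish_job gives the robot as it stands.
- The arm moves only by the tool send_rows, never from a script. Its argument "deltas" is text: rows parted by semicolons, each of 6 numbers parted by spaces: the shift along the tool's x, y, z in units of 40 mm (1.0 is 40 mm), then the turn, a rotation vector about the tool's x, y, z in units of 8 degrees (1.0 is 8 degrees). In form: dx dy dz wx wy wz; .... A call has 1 to 5 rows; each row shifts and turns the pose as measured when the row begins, along the tool's axes as they then stand; what a row does not reach is not made up. A row lasts 1/10 s, in which the tool goes at most 50 mm and 8.59 degrees, less where a joint would pass 70% of its speed; a pose out of reach is approached as far as the arm can. A call is refused whole if a number of a shift passes 1 or a number of a turn 1, either way. A call with a gripper value outside its range is refused whole. "gripper" is the closure in counts, from 0 (fully open) to 255 (shut), set as the call begins (left out, the last holds). The fingers move at their own pace and stop on an object; "force" is the grip in N (left out, the last holds). Time passes only in rows, so rows that do not move let the fingers close. It gives the time, the measured TCP pose, the force and the opening at its end, in the units of the state.
- state(): the state, without advancing time (a new reading comes with each control period).
- camera(name): name is "scene" or "top"; returns the picture (420x560x3 uint8, blue, green, red); there is no depth.
- get_calibration(name): a dict with "intrinsics" (3x3 intrinsics, pixels), "D" ([k1, k2, p1, p2, k3] as OpenCV has them; the pictures are not rectified), "R" (3x3) and "t" (3): a world point X has camera coordinates R X + t. Camera axes: x right, y down, z forward; pixel columns grow to the right and rows downward; lengths in mm; the calibration is good to about 2 mm. A picture is of the moment at which its call begins. get_calibration takes no time and is no camera call.
- finish_job(): hands the job in, once; it reports no verdict.
The state is a dict: "clock": time; "joints": joint angles; "dq": joint speeds; "joint_torque": joint torques, N m; "tcp_pos": TCP position; "tool_rot": TCP orientation; "force": force on the tool from outside, world axes, zero at the start; "moment": the same for the moment, N m; "width": finger opening in mm.
Only numpy, scipy, OpenCV 4.12 (cv2) and the standard library are available. Lean on these libraries where they do the work, as an engineer would, in place of code of your own. Each camera call takes 0.05 s, during which the arm holds its last target.

### The job

Get the insole on the sloping rest ready for gluing: mist it with primer by pressing the spray bottle's cap fully down and letting it spring back. Then carry the glue pot's two nested lids together (only the black collar carries both) from the straight soaking can to the cone-shaped glue pot, lower them fully home and let go of the collar without dropping it. Now draw the brush lid alone up, leaving the collar seated, and finish while holding it upright and still over the pot, brush clear of the collar, with everything else on the bench left alone.

Things in the scene. Friction and masses are not known exactly. Their poses are not given: they have to be found in the camera images.
- mister_top (a point): top centre of the spray bottle's push cap (white, 28 mm across, 13 mm high; top 135 mm above the bench when up; moves with the cap). The white bottle, 48 mm across, is fixed in a clamp (post 81 mm high, 37 mm to this point's -x). The nozzle looks along this point's +y at the fixed rest and its brown insole: 50 to 200 mm from the cap's axis, up to 105 mm high. z up.
- mister (a joint): travel of the push cap in m: 0 up, grows as it is pressed straight down, 0.0075 fully down; a spring pushes it back up (about 1.5 N to start, about 5.5 N fully down). It sprays when pressed past 0.006.
- pot_mouth (a point): centre of the mouth of the glue pot, at the level of its rim, z up. Fixed grey cone-shaped pot, 90 mm high, 110 mm across at the foot, narrowing to a neck 58 mm across outside and 50 mm inside over its top 20 mm; hollow to the bottom.
- can: soaking can, where the lids stand at the start: fixed straight aluminium can 76 mm across and 105 mm high with a neck 58 mm across outside, 50 mm inside, over its top 17 mm; origin at the centre of its underside, z up. It and the pot may stand in each other's places.
- collar: inner lid: loose black knurled wiper collar, about 110 g. Flange 64 mm across, 16 mm thick, rests on the rim; spigot below it, 45 mm across, 15 mm long, end tapered, enters the mouth with 2.5 mm play all round; 34 mm hole through it. Origin on the axis in the flange's underside (the seat): home on the pot it lies at pot_mouth. z up.
- brushlid: outer lid with glue brush, loose, about 80 g, rests unfastened in the collar. Aluminium disc 54 mm across, 5 mm thick, on the collar's top; on it an upright round wooden handle 22 mm across, from z = 5 to 35 mm; below, a plug 28 mm across, 8 mm long and the brush, 18 mm across, down to z = -62 mm. Origin on the axis in the disc's underside, 16 mm above the collar's origin when nested.
- brush_tip (a point): tip of the brush, on the brush lid's axis 62 mm below its origin.
- tape: bystander: roll of paper tape lying flat, 90 mm across, 24 mm high; origin at the centre of its underside.
- sleeve: bystander: brown abrasive sleeve standing on end, 80 mm across, 100 mm high; origin at the centre of its underside.
- insole: bystander: loose cork insole lying flat, 262 x 90 x 8 mm along its x; origin at the centre of its underside.
- driver: bystander: screwdriver 190 mm long, under 35 mm thick, lying along its x; origin near its middle, on the bench.
- glasses: bystander: safety glasses standing on the bench, 136 mm wide (y), 130 mm deep (x), 44 mm high; origin under the middle.
- thinner: bystander: amber bottle with black cap, 56 mm across, 150 mm high; origin at the centre of its underside.
- caliper: bystander: steel caliper lying flat, 200 mm long along its x, 11 mm high; origin under the middle of its beam.
Not all that is in view belongs to the job. Leave any orange or pink look-alike of the collar alone.

How it is judged:
By the outcome, as a careful person would: the job done as asked, in the order asked, and still so for the second after the job is handed in, while the arm keeps its last pose, push and grip.
It also fails if it takes over 58 s, if anything falls off the work surface, if the arm or the gripper's body presses on something with over 40 N, if the wrist force passes 120 N, or if a joint passes its speed limit or range.

## Working session

There is one attempt and no reset: what is moved stays moved. The work goes in short steps, Python scripts to look and compute and a tool call to move; the robot and the scene stay as the last step left them, time stands still between calls to the robot, and variables do not carry over. Pictures are saved under pics/ and viewed, and the job is handed in when it is done.

Besides the shell and the picture viewer there is one more tool, called after "Emit:" as name(argument=value, ...) on one line, values as JSON. send_rows: Moves the arm, as the interface text tells. Its arguments: {"type":"object","properties":{"deltas":{"type":"string"},"gripper":{"type":"number"},"force":{"type":"number"}},"required":["deltas"]}

```bash
mkdir -p pics; ls; python3 - <<'E'
from workcell import state,camera,get_calibration
import cv2,numpy as np
print(state())
for n in ("scene","top"):
    im=camera(n); cv2.imwrite(f"pics/{n}0.png",im)
    c=get_calibration(n); print(n,{k:np.round(v,4).tolist() for k,v in c.items()})
    R=np.array(c["R"]);print(-R.T@np.array(c["t"]))
E
```

```text
pics
{'clock': 0.0, 'joints': array([ 9.94889215e-01,  2.45803888e-01,  1.55905931e+00,  1.48213643e-05,
        1.33870110e+00, -1.74113283e-01]), 'dq': array([ 0.00060693,  0.00166032, -0.00129753, -0.00041809,  0.0002746 ,
        0.00070908]), 'joint_torque': array([ 4.29233660e-04, -4.29514575e+01, -3.26128399e+01, -1.36144263e-04,
        5.43434056e-03, -4.48169331e-06]), 'tcp_pos': array([253.87568966, 597.74397227, 230.16249138]), 'tool_rot': array([-0.58944509,  0.58999196,  0.38952742, -0.39080989]), 'force': array([ 0.41975814, -0.32043609, -0.38033235]), 'moment': array([-0.00759145, -0.01859646, -0.01822394]), 'width': 85.73415396359752}
scene {'intrinsics': [[487.7605, 0.0, 281.3597], [0.0, 487.7605, 212.6522], [0.0, 0.0, 1.0]], 'D': [-0.0417, 0.0, 0.0, 0.0, 0.0], 'R': [[-0.1145, 0.9931, -0.0249], [0.5421, 0.0415, -0.8393], [-0.8325, -0.1095, -0.5431]], 't': [80.3445, -210.3134, 1470.9975]}
[1347.77884244   90.05830186  624.42162947]
top {'intrinsics': [[473.2839, 0.0, 281.4343], [0.0, 473.2839, 199.8245], [0.0, 0.0, 1.0]], 'D': [0.0367, 0.0, 0.0, 0.0, 0.0], 'R': [[0.0082, -0.9998, -0.0162], [-0.9803, -0.0048, -0.1977], [0.1976, 0.0175, -0.9801]], 't': [-35.9918, 566.4487, 1047.0436]}
[ 348.67517749  -51.59988592 1137.63921727]
```

View pics/scene0.png

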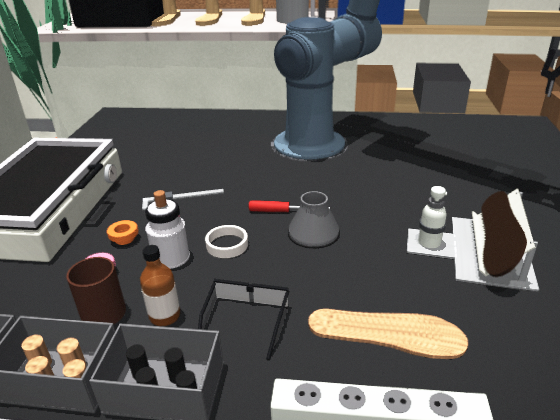

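View pics/top0.png

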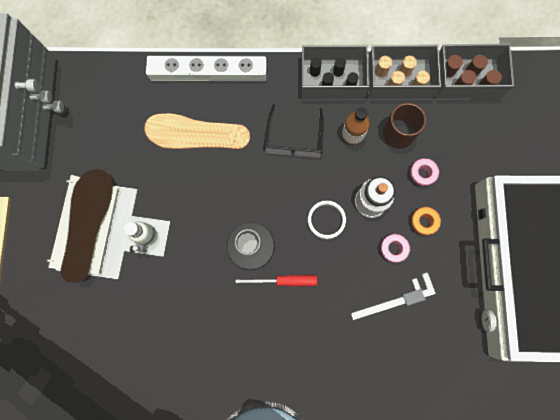

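```bash
python3 - <<'E'
from workcell import state
from scipy.spatial.transform import Rotation as R
import numpy as np
q=state()['tool_rot'];print(np.round(R.from_quat(q,scalar_first=True).as_matrix(),3))
E
```

```text
[[ 0.391 -0.001 -0.92 ]
 [ 0.92  -0.001  0.391]
 [-0.002 -1.     0.   ]]
```

```bash
cat > h.py <<'E'
import numpy as np,cv2
from workcell import state,camera,get_calibration
from scipy.spatial.transform import Rotation as Ro
C={n:get_calibration(n) for n in("scene","top")}
def K(n):
    c=C[n];return np.array(c["intrinsics"],float),np.array(c["D"],float),np.array(c["R"],float),np.array(c["t"],float).ravel()
def proj(n,P):
    k,d,R,t=K(n);return cv2.projectPoints(np.array(P,float).reshape(-1,1,3),cv2.Rodrigues(R)[0],t,k,d)[0].reshape(-1,2)
def ray(n,p):
    k,d,R,t=K(n);u=cv2.undistortPoints(np.array(p,float).reshape(1,1,2),k,d).ravel()
    v=R.T@np.array([u[0],u[1],1]);return -R.T@t,v/np.linalg.norm(v)
def plane(n,p,z):
    o,v=ray(n,p);return o+v*(z-o[2])/v[2]
def tri(ps,pt):
    o1,v1=ray("scene",ps);o2,v2=ray("top",pt)
    A=np.stack([v1,-v2],1);s=np.linalg.lstsq(A,o2-o1,rcond=None)[0]
    a,b=o1+s[0]*v1,o2+s[1]*v2;return (a+b)/2,np.linalg.norm(a-b)
def crop(im,x0,y0,x1,y1,s,name):
    cv2.imwrite(name,cv2.resize(im[y0:y1,x0:x1],None,fx=s,fy=s,interpolation=cv2.INTER_CUBIC))
def pose():
    s=state();return s,Ro.from_quat(s['tool_rot'],scalar_first=True).as_matrix()
E
python3 - <<'E'
from h import *
t=cv2.imread("pics/top0.png");s=cv2.imread("pics/scene0.png")
a=lambda im,x,y:cv2.resize(im[y:y+75,x:x+75],(300,300),interpolation=cv2.INTER_CUBIC)
# rows: top, scene: can, pot
cv2.imwrite("pics/z0.png",np.vstack([np.hstack([a(t,340,160),a(t,212,205)]),np.hstack([a(s,130,190),a(s,277,180)])]))
cv2.imwrite("pics/z1.png",np.hstack([cv2.resize(t[200:275,100:175],(400,400),interpolation=cv2.INTER_CUBIC),cv2.resize(s[180:255,395:470],(400,400),interpolation=cv2.INTER_CUBIC)]))
E
```

```text
(no output)
```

View pics/z0.png

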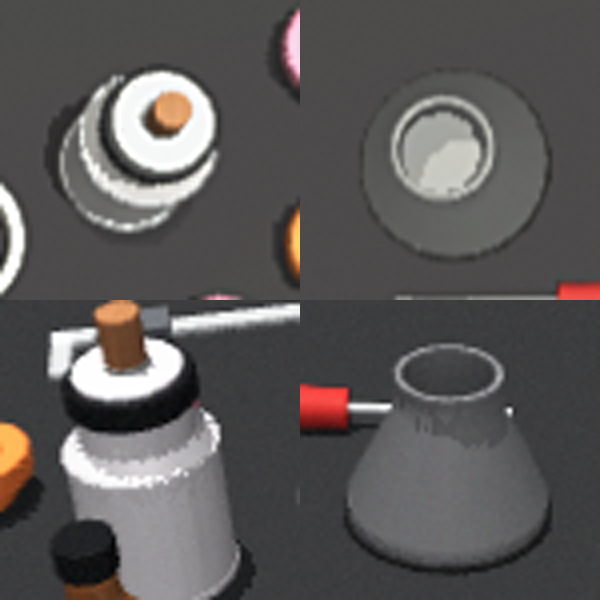

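View pics/z1.png

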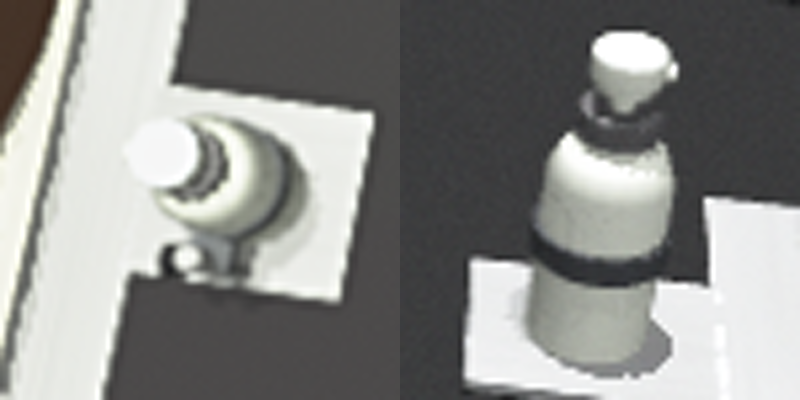

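```bash
python3 - <<'E'
from h import *
t=cv2.imread("pics/top0.png");s=cv2.imread("pics/scene0.png")
def ell(m,x0,y0,name):
    cs,_=cv2.findContours(m.astype(np.uint8)*255,cv2.RETR_EXTERNAL,cv2.CHAIN_APPROX_NONE)
    c=max(cs,key=cv2.contourArea); e=cv2.fitEllipse(cv2.convexHull(c)) if len(c)>5 else None
    print(name,cv2.contourArea(c),np.round(np.array(e[0])+[x0,y0],2),np.round(e[1],1)); return np.array(e[0])+[x0,y0]
def sub(im,x0,y0,x1,y1): return im[y0:y1,x0:x1].astype(int)
f=lambda p,sc,x0,y0:((p[0]+.5)/sc-.5+x0,(p[1]+.5)/sc-.5+y0)
# disc
d=sub(t,363,174,398,206); e=ell(d.min(2)>215,363,174,"disc top"); P=plane("top",e,126);print(P)
# handle
for n,im,b in(("top",t,(363,174,398,206)),("scene",s,(145,188,175,215))):
    d=sub(im,*b);m=(d[...,2]-d[...,0]>40); e=ell(m,b[0],b[1],"handle "+n); print(plane(n,e,156))
# disc in scene
d=sub(s,140,188,185,225);m=(d.min(2)>200);ell(m,140,188,"disc scene")
print("can hand", plane("top",f((163,122),4,340,160),126), plane("scene",f((128,370-300),4,130,190),126))
print("handle tri", tri(f((118,308-300),4,130,190),f((173,112),4,340,160)))
print("pot", plane("top",f((143,148),4,212,205),90), plane("scene",f((149,72),4,277,180),90), tri(f((149,72),4,277,180),f((143,148),4,212,205)))
print("pot foot",plane("top",f((155,163),4,212,205),0))
print("mister",plane("top",f((162,152),400/75,100,200),135),plane("scene",f((231,50),400/75,395,180),135),tri(f((231,50),400/75,395,180),f((162,152),400/75,100,200)))
print("post",plane("top",f((187,257),400/75,100,200),81))
for nm,p,z in(("tape",(327,220),24),("drv a",(236,281),8),("drv b",(317,281),15),("pink",(396,248),20),("orange",(426,221),20),("thinner cap",(362,116),150),("sleeve",(407,120),100),("glasses a",(267,152),30),("calip",(353,317),5),("calip2",(433,280),5),("ins1",(145,130),8),("ins2",(250,135),8)):
    print(nm,np.round(plane("top",p,z)))
E
```

```text
disc top 432.5 [380.29 189.96] [23.7 24.5]
[ 575.60733269 -248.7602795   126.        ]
handle top 67.0 [382.57 187.25] [ 9.6 10. ]
[ 574.75929977 -247.90600343  156.        ]
handle scene 147.0 [159.43 197.99] [13.4 18.2]
[ 596.8532859  -239.30041816  156.        ]
disc scene 178.5 [161.04 206.83] [14.1 27.6]
can hand [ 575.23038675 -248.93990166  126.        ] [ 581.9471621  -244.83816518  126.        ]
handle tri (array([ 573.80608131, -248.08204137,  156.04590237]), np.float64(0.8717386453818884))
pot [464.81691347  41.98568387  90.        ] [465.37175329  44.12940196  90.        ] (array([464.77917131,  43.06544505,  89.49871069]), np.float64(2.071989757878312))
pot foot [465.79631677  42.5901091    0.        ]
mister [487.53232746 289.79855268 135.        ] [488.46316184 290.15876008 135.        ] (array([487.62137852, 290.17760558, 134.46347215]), np.float64(0.3719898143208801))
post [450.73762305 294.47372027  81.        ]
tape [ 525. -140.   24.]
drv a [381.  74.   8.]
drv b [ 382. -116.   15.]
pink [ 460. -301.   20.]
orange [ 525. -374.   20.]
thinner cap [ 736. -209.  150.]
sleeve [ 746. -320.  100.]
glasses a [691.   4.  30.]
calip [ 301. -199.    5.]
calip2 [ 388. -387.    5.]
ins1 [754. 313.   8.]
ins2 [742.  49.   8.]
```

```bash
cat > go.py <<'E'
import sys
from h import *
# go.py x y z [yaw deg of tool x axis]
s,R=pose();a=[float(v) for v in sys.argv[1:]]
d=R.T@(np.array(a[:3])-s['tcp_pos'])/40
yaw=np.degrees(np.arctan2(R[1,0],R[0,0]))
y=np.radians(a[3] if len(a)>3 else yaw)
Rt=np.array([[np.cos(y),0,-np.sin(y)],[np.sin(y),0,np.cos(y)],[0,-1,0]])
w=Ro.from_matrix(R.T@Rt).as_rotvec(degrees=True)/8
print("clk",round(s['clock'],2),"tcp",np.round(s['tcp_pos'],1),"yaw",round(yaw,1),"F",np.round(s['force'],1),"w",round(s['width'],1),"j",np.round(s['joints'],2))
print("shift units",np.round(d,3),"turn units",np.round(w,3))
E
python3 go.py 487.7 290.1 165
```

```text
clk 0.1 tcp [253.9 597.8 230.3] yaw 67.0 F [-0.4 -1.  -0.4] w 85.6 j [ 0.99  0.25  1.56  0.    1.34 -0.17]
shift units [-4.791  1.638 -8.388] turn units [-0.002 -0.    -0.012]
```

Emit:
send_rows(deltas="-0.4 0 -0.7 0 0 0;-0.4 0 -0.7 0 0 0;-0.4 0 -0.7 0 0 0;-0.4 0 -0.7 0 0 0;-0.4 0 -0.7 0 0 0", gripper=255, force=40)

```text
clock: 0.6
tcp_pos: [350.9, 466.8, 227.1]
tool_rot: [-0.588, 0.589, 0.39, -0.395]
force: [0.3, 0.4, -0.7]
width: 12.6
```

```bash
python3 go.py 487.7 290.1 165
```

```text
clk 0.6 tcp [350.9 466.8 227.1] yaw 67.4 F [ 0.3  0.4 -0.7] w 12.6 j [ 0.73  0.1   1.73 -0.    1.32 -0.44]
shift units [-2.756  1.557 -4.858] turn units [-0.018 -0.    -0.043]
```

Emit:
send_rows(deltas="-0.5 0 -0.9 0 0 0;-0.5 0.1 -0.9 0 0 0;-0.5 0.2 -0.9 0 0 0;-0.5 0.3 -0.9 0 0 0;-0.4 0.3 -0.7 0 0 0")

```text
clock: 1.1
tcp_pos: [476.5, 305.6, 190.5]
tool_rot: [-0.587, 0.588, 0.391, -0.394]
force: [-0.1, 0.7, -0.4]
width: 0.3
```

```bash
python3 go.py 487.7 290.1 165
```

```text
clk 1.1 tcp [476.5 305.6 190.5] yaw 67.5 F [-0.1  0.7 -0.4] w 0.3 j [ 0.37  0.09  1.81 -0.    1.25 -0.81]
shift units [-0.246  0.639 -0.408] turn units [-0.009 -0.    -0.033]
```

Emit:
send_rows(deltas="-0.2 0.3 -0.3 0 0 0;-0.1 0.3 -0.1 0 0 0;0 0 0 0 0 0")

```text
clock: 1.4
tcp_pos: [486.8, 284.4, 162.3]
tool_rot: [-0.589, 0.589, 0.388, -0.395]
force: [-0.5, -0.5, -0.0]
width: 0.0
```

```bash
python3 go.py 487.7 290.1 137; python3 -c "
from h import *
t=camera('top');s=camera('scene')
cv2.imwrite('pics/z2.png',np.hstack([cv2.resize(t[180:280,80:180],(400,400)),cv2.resize(s[130:230,385:485],(400,400))]))"
```

```text
clk 1.4 tcp [486.8 284.4 162.3] yaw 67.2 F [-0.5 -0.5 -0. ] w 0.0 j [ 0.33  0.12  1.83 -0.    1.2  -0.84]
shift units [0.145 0.632 0.032] turn units [-0.037 -0.    -0.057]
```

View pics/z2.png

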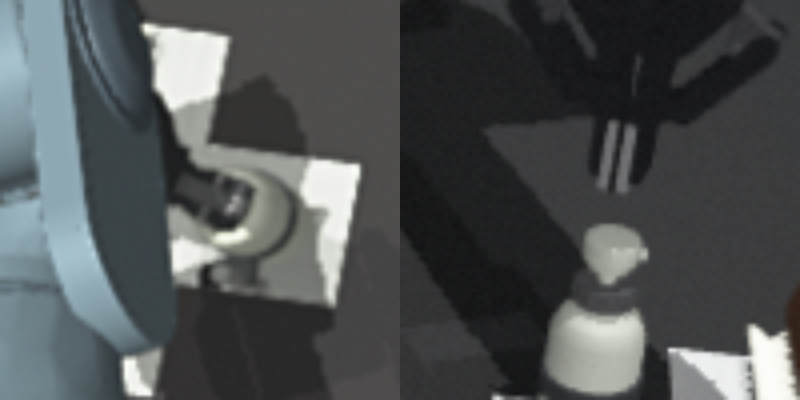

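```bash
python3 go.py 487.7 290.1 137; python3 -c "
from h import *
print(proj('scene',[state()['tcp_pos'],[487.7,290.1,135],[487.7,284.4,135]]))
print(plane('scene',(438.5,177.5),162))"
```

```text
clk 1.5 tcp [487.5 285.7 164.3] yaw 67.3 F [-0.3  0.4  0.9] w -0.3 j [ 0.33  0.12  1.83 -0.    1.2  -0.84]
shift units [0.108 0.682 0.036] turn units [-0.02 -0.   -0.04]
[[437.69894025 175.58931865]
 [437.81678018 188.77397677]
 [434.87811664 188.66612603]]
[490.87348975 287.02085256 162.        ]
```

Emit:
send_rows(deltas="0.12 0.3 0.03 0 0 0;0 0.25 0 0 0 0;0 0 0 0 0 0")

```text
clock: 1.8
tcp_pos: [487.4, 293.9, 142.1]
tool_rot: [-0.587, 0.588, 0.392, -0.394]
force: [0.8, 0.6, -1.5]
width: 0.0
```

```bash
for i in 1 2 3; do python3 go.py 487.7 290.1 137;done
```

```text
clk 1.8 tcp [487.4 293.9 142.1] yaw 67.5 F [ 0.8  0.6 -1.5] w 0.0 j [ 0.34  0.16  1.83 -0.    1.15 -0.83]
shift units [-0.086  0.128 -0.044] turn units [-0.007 -0.    -0.023]
clk 1.8 tcp [487.4 293.9 142.1] yaw 67.5 F [ 0.8  0.6 -1.5] w 0.0 j [ 0.34  0.16  1.83 -0.    1.15 -0.83]
shift units [-0.086  0.128 -0.044] turn units [-0.007 -0.    -0.023]
clk 1.8 tcp [487.4 293.9 142.1] yaw 67.5 F [ 0.8  0.6 -1.5] w 0.0 j [ 0.34  0.16  1.83 -0.    1.15 -0.83]
shift units [-0.086  0.128 -0.044] turn units [-0.007 -0.    -0.023]
```

Emit:
send_rows(deltas="-0.08 0.1 -0.03 0 0 0;0 0.1 0 0 0 0;0 0 0 0 0 0")

```text
clock: 2.1
tcp_pos: [487.1, 291.1, 133.9]
tool_rot: [-0.587, 0.588, 0.393, -0.394]
force: [0.0, 0.4, 1.6]
width: 0.0
```

```bash
python3 go.py 487.7 290.1 126
```

```text
clk 2.1 tcp [487.1 291.1 133.9] yaw 67.6 F [0.  0.4 1.6] w 0.0 j [ 0.34  0.16  1.84 -0.    1.14 -0.84]
shift units [-0.018  0.197 -0.023] turn units [-0.003 -0.    -0.021]
```

Contact (1.6 N). Pressing further.

Emit:
send_rows(deltas="0 0.1 0 0 0 0;0 0.1 0 0 0 0")

```text
clock: 2.3
tcp_pos: [487.6, 291.3, 127.2]
tool_rot: [-0.587, 0.588, 0.393, -0.394]
force: [-4.8, -1.6, 21.1]
width: -0.2
```

Emit:
send_rows(deltas="0 0.08 0 0 0 0;0 0.05 0 0 0 0")

```text
clock: 2.5
tcp_pos: [487.9, 291.5, 127.4]
tool_rot: [-0.587, 0.588, 0.392, -0.395]
force: [-7.5, -3.1, 14.0]
width: -0.3
```

```bash
python3 -c "
from h import *
s=camera('scene')
cv2.imwrite('pics/z3.png',cv2.resize(s[130:270,385:545],(800,700))[:600])"; python3 go.py 487.7 290.1 175
```

```text
clk 2.55 tcp [488.  291.5 127.3] yaw 67.6 F [-7.1 -3.5 16.7] w 0.2 j [ 0.34  0.18  1.84 -0.    1.13 -0.84]
shift units [-0.039 -1.192 -0.006] turn units [-0.008 -0.    -0.027]
```

View pics/z3.png

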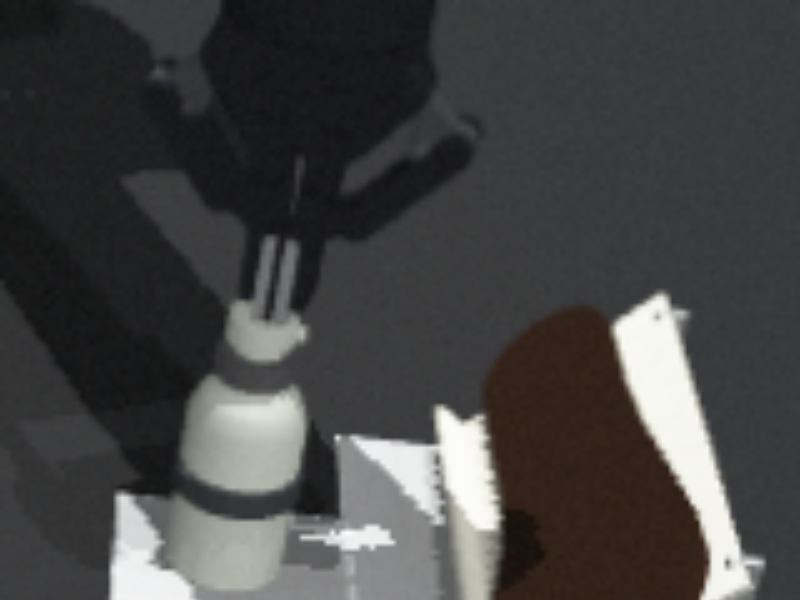

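Emit:
send_rows(deltas="0 -0.5 0 0 0 0;0 -0.8 0 0 0 0;-0.3 -0.9 -0.2 0 0 0;-0.8 -0.3 -0.5 0 0 0;-0.9 0 -0.55 0 0 0")

```text
clock: 3.05
tcp_pos: [504.0, 199.5, 230.2]
tool_rot: [-0.585, 0.587, 0.395, -0.397]
force: [1.1, -0.9, 0.0]
width: 0.2
```

```bash
python3 go.py 574.5 -248.2 205; python3 -c "
from h import *
s=camera('scene')
cv2.imwrite('pics/z4.png',cv2.resize(s[130:270,385:545],(800,700))[:600])"
```

```text
clk 3.05 tcp [504.  199.5 230.2] yaw 68.1 F [ 1.1 -0.9  0. ] w 0.2 j [ 0.17 -0.01  1.83 -0.    1.31 -1.02]
shift units [-9.72   0.664 -5.817] turn units [ 0.003  0.    -0.024]
```

View pics/z4.png

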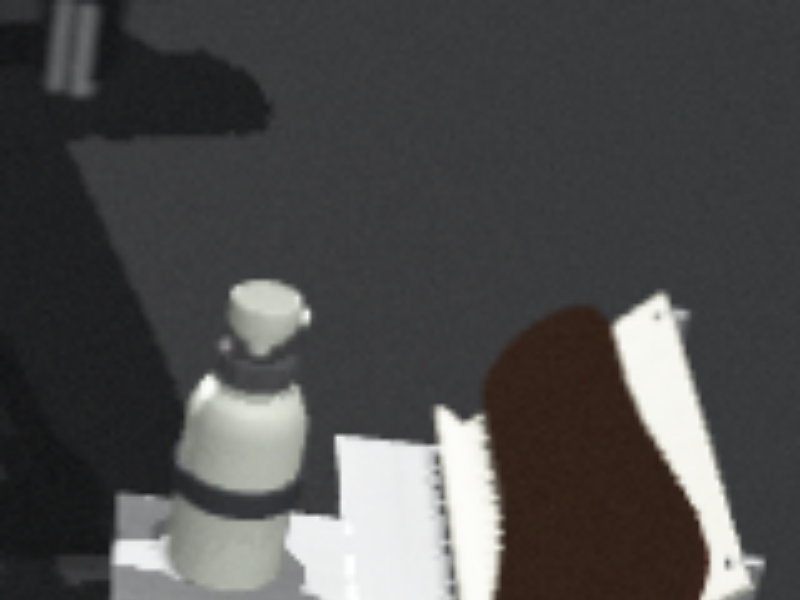

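Cap has sprung back up (clearly ~20 px higher in this crop). On to the can, opening the gripper.

Emit:
send_rows(deltas="-0.9 0 -0.55 0 0 0;-0.9 0 -0.55 0 0 0;-0.9 0 -0.55 0 0 0;-0.9 0 -0.55 0 0 0;-0.9 0 -0.55 0 0 0", gripper=0)

```text
clock: 3.6
tcp_pos: [539.5, -19.6, 230.0]
tool_rot: [-0.584, 0.588, 0.395, -0.396]
force: [1.1, 0.4, 0.3]
width: 72.3
```

```bash
python3 go.py 574.5 -248.2 205
```

```text
clk 3.6 tcp [539.5 -19.6 230. ] yaw 68.0 F [1.1 0.4 0.3] w 72.3 j [-0.24 -0.01  1.84 -0.01  1.31 -1.43]
shift units [-4.968  0.66  -2.95 ] turn units [ 0.03   0.    -0.033]
```

Emit:
send_rows(deltas="-0.9 0 -0.53 0 0 0;-0.9 0 -0.53 0 0 0;-0.9 0 -0.53 0 0 0;-0.9 0 -0.53 0 0 0;-0.6 0 -0.4 0 0 0")

```text
clock: 4.1
tcp_pos: [569.4, -223.5, 228.6]
tool_rot: [-0.585, 0.589, 0.394, -0.395]
force: [0.7, 0.9, -0.6]
width: 85.3
```

Emit:
send_rows(deltas="0 0 0 0 0 0;0 0 0 0 0 0")

```text
clock: 4.3
tcp_pos: [569.2, -227.4, 227.1]
tool_rot: [-0.586, 0.59, 0.392, -0.393]
force: [0.3, -0.1, 0.1]
width: 85.2
```

```bash
python3 go.py 574.5 -248.2 205
```

```text
clk 4.3 tcp [ 569.2 -227.4  227.1] yaw 67.4 F [ 0.3 -0.1  0.1] w 85.2 j [-0.56  0.16  1.66 -0.    1.31 -1.74]
shift units [-0.426  0.555 -0.32 ] turn units [ 0.029  0.    -0.034]
```

Emit:
send_rows(deltas="-0.25 0.1 -0.2 0 0 0;-0.18 0.1 -0.12 0 0 0;0 0 0 0 0 0")

```text
clock: 4.6
tcp_pos: [574.7, -247.4, 217.8]
tool_rot: [-0.586, 0.589, 0.393, -0.394]
force: [0.1, 0.2, -1.0]
width: 85.5
```

```bash
python3 go.py 574.5 -248.2 91;  python3 -c "
from h import *
t=camera('top');s=camera('scene')
cv2.imwrite('pics/z5.png',np.hstack([cv2.resize(t[140:240,330:430],(400,400)),cv2.resize(s[150:280,100:230],(400,400))]))"
```

```text
clk 4.6 tcp [ 574.7 -247.4  217.8] yaw 67.6 F [ 0.1  0.2 -1. ] w 85.5 j [-0.59  0.2   1.64 -0.    1.3  -1.76]
shift units [-0.007  3.17   0.007] turn units [ 0.023  0.    -0.032]
```

View pics/z5.png

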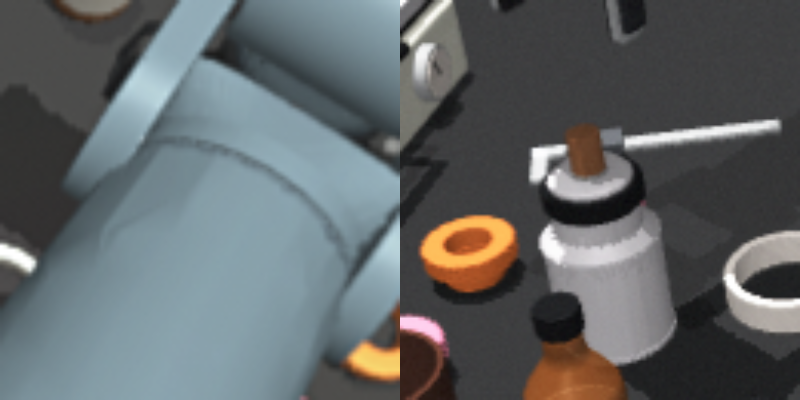

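Emit:
send_rows(deltas="0 0.7 0 0 0 0;0 0.6 0 0 0 0;0 0.4 0 0 0 0;0 0 0 0 0 0")

```text
clock: 5.1
tcp_pos: [576.5, -245.9, 150.5]
tool_rot: [-0.584, 0.59, 0.394, -0.394]
force: [-0.5, 0.2, 0.1]
width: 85.3
```

```bash
python3 go.py 574.5 -248.2 91;  python3 -c "
from h import *
s=camera('scene')
cv2.imwrite('pics/z6.png',cv2.resize(s[150:280,90:250],(800,650))[:600])"
```

```text
clk 5.1 tcp [ 576.5 -245.9  150.5] yaw 67.8 F [-0.5  0.2  0.1] w 85.3 j [-0.58  0.27  1.68 -0.    1.18 -1.76]
shift units [-0.065  1.489  0.036] turn units [ 0.058  0.    -0.034]
```

View pics/z6.png

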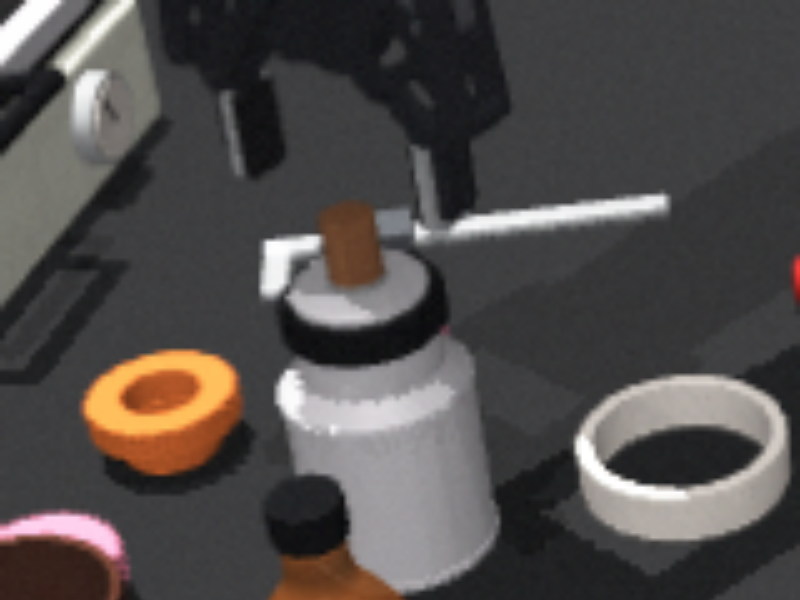

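Emit:
send_rows(deltas="-0.05 0.3 0.04 0.05 0 -0.03;0 0.3 0 0 0 0;0 0.3 0 0 0 0;0 0.2 0 0 0 0;0 0 0 0 0 0")

```text
clock: 5.65
tcp_pos: [576.7, -248.9, 107.7]
tool_rot: [-0.584, 0.59, 0.395, -0.393]
force: [0.5, 0.1, -0.0]
width: 85.5
```

```bash
python3 go.py 574.5 -248.2 91;
```

```text
clk 5.65 tcp [ 576.7 -248.9  107.7] yaw 67.8 F [ 0.5  0.1 -0. ] w 85.5 j [-0.59  0.32  1.7  -0.    1.11 -1.77]
shift units [-0.005  0.418  0.061] turn units [ 0.057  0.    -0.012]
```

Emit:
send_rows(deltas="0 0.15 0.06 0.05 0 0;0 0.15 0 0 0 0;0 0.1 0 0 0 0;0 0 0 0 0 0")

```text
clock: 6.05
tcp_pos: [574.7, -248.1, 90.7]
tool_rot: [-0.586, 0.588, 0.394, -0.395]
force: [-0.2, -0.4, 0.5]
width: 85.4
```

```bash
python3 go.py 574.5 -248.2 91;  python3 -c "
from h import *
s=camera('scene')
cv2.imwrite('pics/z7.png',cv2.resize(s[150:280,90:250],(800,650))[:600])"
```

```text
clk 6.05 tcp [ 574.7 -248.1   90.7] yaw 67.8 F [-0.2 -0.4  0.5] w 85.4 j [-0.59  0.35  1.71 -0.    1.09 -1.77]
shift units [-0.004 -0.008  0.003] turn units [ 0.008  0.    -0.013]
```

View pics/z7.png

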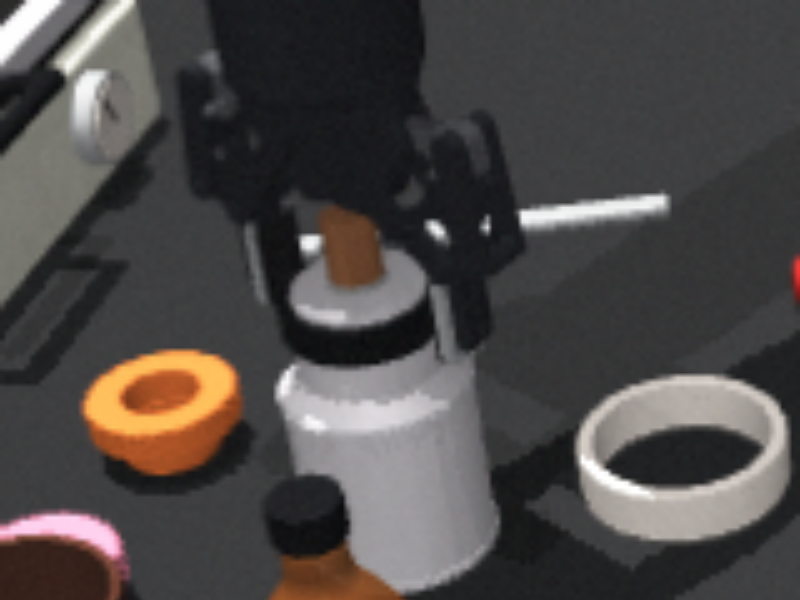

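Fingers straddle the flange with the pads at flange height. Closing.

Emit:
send_rows(deltas="0 0 0 0 0 0;0 0 0 0 0 0;0 0 0 0 0 0;0 0 0 0 0 0", gripper=255, force=50)

```text
clock: 6.5
tcp_pos: [575.4, -248.6, 92.4]
tool_rot: [-0.585, 0.588, 0.394, -0.394]
force: [0.3, 0.6, -1.9]
width: 63.1
```

```bash
python3 go.py 574.5 -248.2 91;  python3 -c "
from h import *
s=camera('scene')
cv2.imwrite('pics/z8.png',cv2.resize(s[150:280,90:250],(800,650))[:600])"
```

```text
clk 6.5 tcp [ 575.4 -248.6   92.4] yaw 67.8 F [ 0.3  0.6 -1.9] w 63.1 j [-0.59  0.35  1.71 -0.    1.09 -1.77]
shift units [0.001 0.035 0.026] turn units [ 0.024  0.    -0.017]
```

View pics/z8.png

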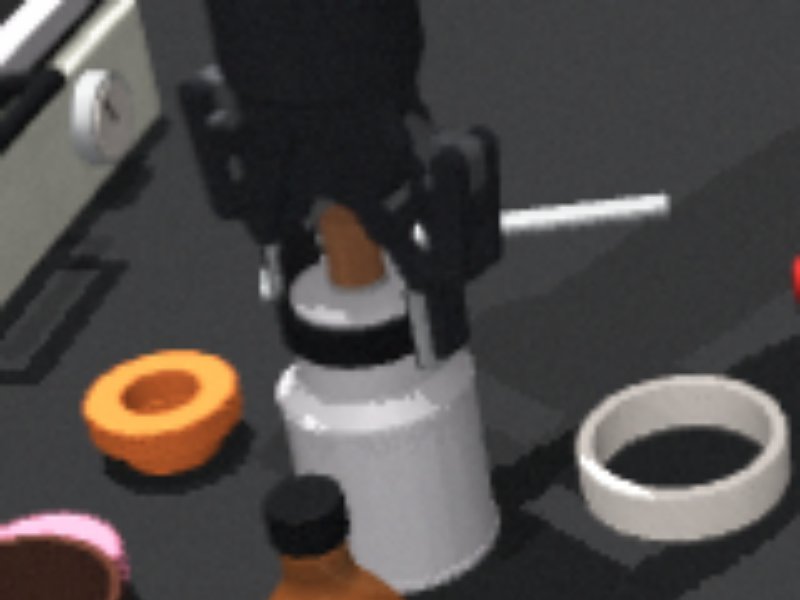

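Emit:
send_rows(deltas="0 -0.15 0 0 0 0;0 -0.3 0 0 0 0;0 -0.4 0 0 0 0;0 -0.4 0 0 0 0;0 -0.4 0 0 0 0")

```text
clock: 7.05
tcp_pos: [573.8, -247.4, 160.9]
tool_rot: [0.587, -0.587, -0.394, 0.395]
force: [-0.0, 0.2, -1.9]
width: 63.0
```

Emit:
send_rows(deltas="0 -0.3 0 0 0 0;0 -0.3 0 0 0 0;0 0 0 0 0 0")

```text
clock: 7.35
tcp_pos: [576.1, -248.7, 193.2]
tool_rot: [-0.584, 0.59, 0.395, -0.394]
force: [-0.3, 0.1, -1.7]
width: 62.7
```

```bash
python3 go.py 465 42.9 170;  python3 -c "
from h import *
s=camera('scene')
cv2.imwrite('pics/z9.png',cv2.resize(s[130:260,90:250],(800,650))[:600])"
```

```text
clk 7.35 tcp [ 576.1 -248.7  193.2] yaw 67.8 F [-0.3  0.1 -1.7] w 62.7 j [-0.59  0.22  1.65 -0.    1.25 -1.77]
shift units [5.703 0.52  5.328] turn units [ 0.055  0.    -0.023]
```

View pics/z9.png

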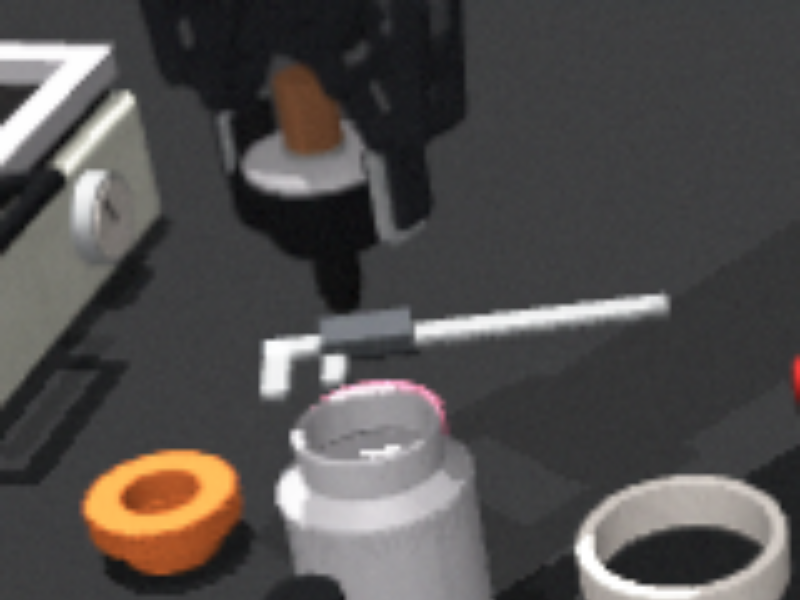

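```bash
python3 -c "
from h import *
f=lambda p:((p[0]-90+.5)*5-.5,(p[1]-130+.5)*5-.5)
for p in proj('scene',[[575,-248,257],[575,-248,227],[575,-248,222],[575,-248,206],[575,-248,160]]): print(np.round(f(p)))"

```

```text
[301.  71.]
[315. 146.]
[317. 158.]
[324. 196.]
[344. 303.]
```

Emit:
send_rows(deltas="0.25 0 0.23 0.05 0 0;0.5 0 0.46 0 0 0;0.6 0 0.56 0 0 0;0.6 0 0.56 0 0 0;0.6 0 0.56 0 0 0")

```text
clock: 7.9
tcp_pos: [521.7, -113.2, 186.9]
tool_rot: [0.591, -0.585, -0.39, 0.396]
force: [-0.2, 0.4, -2.4]
width: 62.4
```

Emit:
send_rows(deltas="0.6 0 0.56 0 0 0;0.6 0 0.56 0 0 0;0.6 0 0.56 0 0 0;0.5 0 0.46 0 0 0;0.3 0 0.3 0 0 0")

```text
clock: 8.4
tcp_pos: [461.2, 31.3, 181.8]
tool_rot: [0.595, -0.58, -0.388, 0.399]
force: [0.2, 0.0, -1.8]
width: 62.6
```

```bash
python3 go.py 465 42.9 170
```

```text
clk 8.4 tcp [461.2  31.3 181.8] yaw 67.7 F [ 0.2  0.  -1.8] w 62.6 j [-0.18 -0.14  2.05  0.    1.25 -1.36]
shift units [0.305 0.294 0.016] turn units [-0.185 -0.    -0.013]
```

Emit:
send_rows(deltas="0.1 0 0 -0.18 0 0;0 0 0 0 0 0;0 0 0 0 0 0")

```text
clock: 8.7
tcp_pos: [459.9, 37.5, 179.4]
tool_rot: [0.587, -0.586, -0.393, 0.396]
force: [-0.0, -0.4, -1.9]
width: 62.9
```

```bash
python3 go.py 465 42.9 165;  python3 -c "
from h import *
s=camera('scene');cv2.imwrite('pics/s10.png',s)
cv2.imwrite('pics/z10.png',cv2.resize(s[110:260,220:410],(760,600)))
z=state()['tcp_pos'];print(z)
f=lambda p:((p[0]-220+.5)*4-.5,(p[1]-110+.5)*4-.5)
x,y,z=z;z+=13.5
for p in proj('scene',[[x,y,z+51],[x,y,z+16],[x,y,z],[x,y,z-46],[465,42.9,90]]): print(np.round(f(p)))"
```

```text
clk 8.7 tcp [459.9  37.5 179.4] yaw 67.9 F [-0.  -0.4 -1.9] w 62.9 j [-0.16 -0.15  2.07 -0.    1.23 -1.35]
shift units [ 0.173  0.358 -0.069] turn units [-0.023 -0.    -0.021]
[459.95415396  37.36876665 179.33895356]
[367.  76.]
[367. 142.]
[366. 171.]
[366. 252.]
[375. 352.]
```

View pics/z10.png

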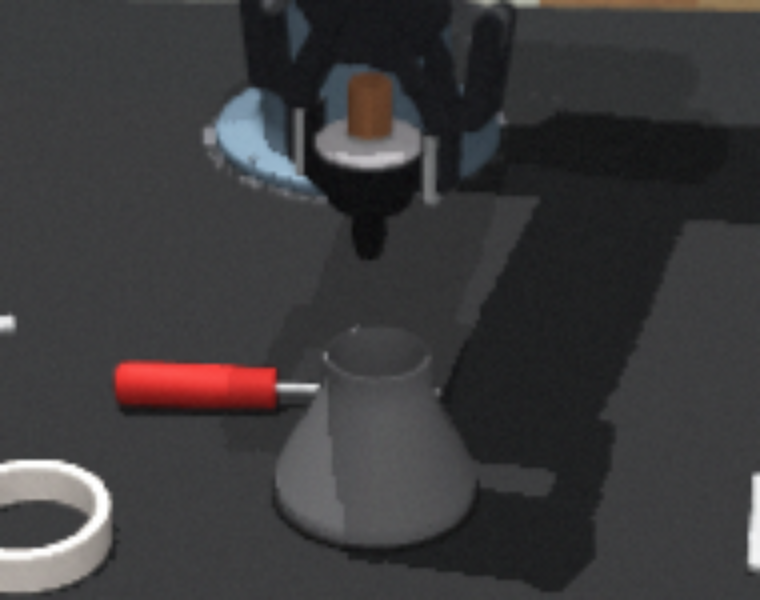

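Emit:
send_rows(deltas="0.15 0.2 -0.06 0 0 0;0 0.4 0 0 0 0;0 0.4 0 0 0 0;0 0.2 0 0 0 0;0 0 0 0 0 0")

```text
clock: 9.25
tcp_pos: [467.0, 39.8, 128.5]
tool_rot: [0.588, -0.588, -0.392, 0.394]
force: [-0.2, -0.0, -1.7]
width: 62.8
```

```bash
python3 go.py 464.7 42.4 100
```

```text
clk 9.25 tcp [467.   39.8 128.5] yaw 67.5 F [-0.2 -0.  -1.7] w 62.8 j [-0.16 -0.06  2.09 -0.    1.12 -1.33]
shift units [0.04  0.713 0.075] turn units [-0.017 -0.    -0.019]
```

Emit:
send_rows(deltas="0.04 0.2 0.07 0 0 0;0 0.2 0 0 0 0;0 0.2 0 0 0 0;0 0.1 0 0 0 0;0 0 0 0 0 0")

```text
clock: 9.75
tcp_pos: [466.0, 42.1, 99.2]
tool_rot: [-0.588, 0.588, 0.392, -0.394]
force: [-0.6, -0.2, -2.0]
width: 62.6
```

```bash
python3 go.py 464.7 42.4 96;  python3 -c "
from h import *
s=camera('scene')
cv2.imwrite('pics/z11.png',cv2.resize(s[150:250,265:375],(770,700))[:600])"
```

```text
clk 9.75 tcp [466.   42.1  99.2] yaw 67.5 F [-0.6 -0.2 -2. ] w 62.6 j [-0.15 -0.02  2.11 -0.    1.05 -1.33]
shift units [-0.006  0.08   0.032] turn units [-0.003 -0.    -0.015]
```

View pics/z11.png

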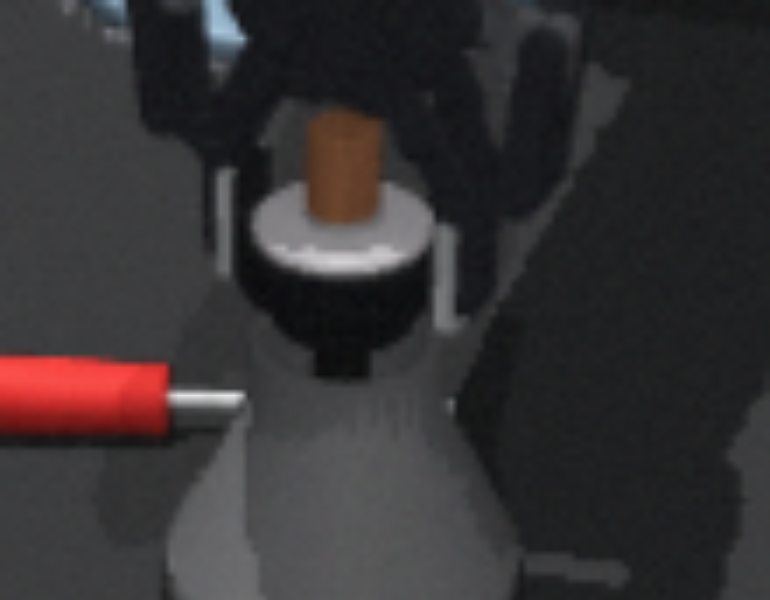

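Emit:
send_rows(deltas="0 0.12 0.02 0 0 0;0 0.12 0 0 0 0;0 0 0 0 0 0")

```text
clock: 10.1
tcp_pos: [466.0, 42.3, 89.9]
tool_rot: [-0.587, 0.589, 0.393, -0.393]
force: [0.4, 0.1, -1.8]
width: 62.6
```

```bash
python3 go.py 464.7 42.4 76
```

```text
clk 10.1 tcp [466.   42.3  89.9] yaw 67.5 F [ 0.4  0.1 -1.8] w 62.6 j [-0.15  0.    2.11 -0.    1.03 -1.33]
shift units [-0.01   0.348  0.031] turn units [ 0.012  0.    -0.012]
```

Emit:
send_rows(deltas="0 0.1 0.02 0 0 0;0 0.1 0 0 0 0;0 0 0 0 0 0")

```text
clock: 10.4
tcp_pos: [465.2, 42.7, 81.4]
tool_rot: [-0.587, 0.589, 0.393, -0.393]
force: [-1.3, 0.0, -1.7]
width: 62.7
```

```bash
python3 go.py 464.7 42.4 76
```

```text
clk 10.4 tcp [465.2  42.7  81.4] yaw 67.5 F [-1.3  0.  -1.7] w 62.7 j [-0.15  0.01  2.12 -0.    1.01 -1.33]
shift units [-0.011  0.136  0.01 ] turn units [ 0.012  0.    -0.012]
```

Emit:
send_rows(deltas="0 0.08 0 0 0 0;0 0 0 0 0 0")

```text
clock: 10.6
tcp_pos: [465.1, 42.7, 77.9]
tool_rot: [-0.587, 0.589, 0.393, -0.393]
force: [0.7, -0.5, -1.6]
width: 62.8
```

Emit:
send_rows(deltas="0 0.05 0 0 0 0;0 0 0 0 0 0")

```text
clock: 10.8
tcp_pos: [465.7, 42.6, 77.4]
tool_rot: [-0.587, 0.589, 0.393, -0.393]
force: [-1.4, -0.3, -2.1]
width: 62.8
```

Emit:
send_rows(deltas="0 0.03 0 0 0 0;0 0 0 0 0 0")

```text
clock: 11.0
tcp_pos: [465.6, 42.7, 77.3]
tool_rot: [-0.587, 0.588, 0.392, -0.394]
force: [-2.2, -0.6, -1.9]
width: 63.1
```

Emit:
send_rows(deltas="0 0.06 0 0 0 0;0 0.06 0 0 0 0")

```text
clock: 11.2
tcp_pos: [465.7, 42.7, 77.0]
tool_rot: [0.588, -0.587, -0.391, 0.395]
force: [-17.1, 0.3, 27.7]
width: 62.5
```

```bash
python3 go.py 464.7 42.4 76;  python3 -c "
from h import *
s=camera('scene')
cv2.imwrite('pics/z12.png',cv2.resize(s[150:250,265:375],(770,700))[:600])"
```

```text
clk 11.2 tcp [465.7  42.7  77. ] yaw 67.6 F [-17.1   0.3  27.7] w 62.5 j [-0.15  0.03  2.11 -0.    1.01 -1.33]
shift units [-0.015  0.025  0.02 ] turn units [-0.034 -0.    -0.032]
```

View pics/z12.png

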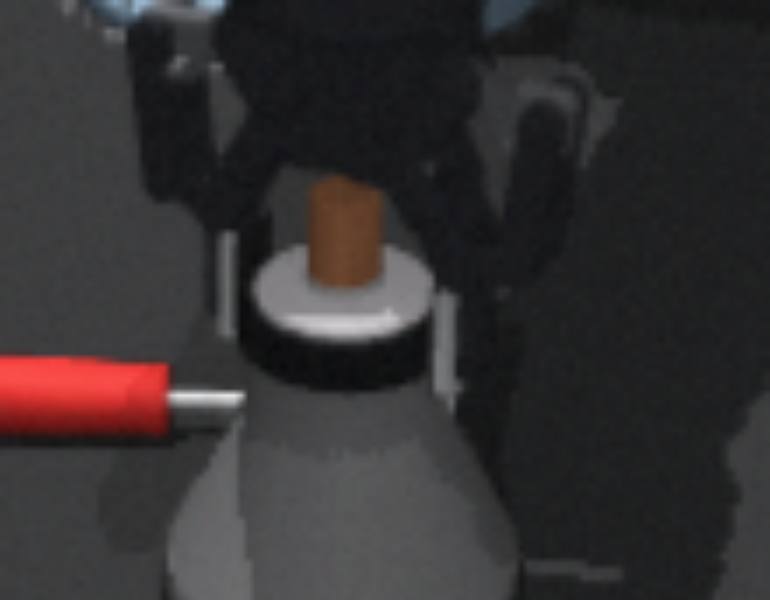

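Emit:
send_rows(deltas="0 -0.01 0 0 0 0;0 0 0 0 0 0")

```text
clock: 11.45
tcp_pos: [465.6, 42.7, 77.9]
tool_rot: [0.588, -0.587, -0.391, 0.396]
force: [-1.2, 1.5, -1.6]
width: 62.7
```

Emit:
send_rows(deltas="0 0.04 0 0 0 0")

```text
clock: 11.55
tcp_pos: [465.6, 42.7, 77.0]
tool_rot: [0.588, -0.587, -0.391, 0.396]
force: [-10.7, 1.1, 20.3]
width: 62.6
```

Emit:
send_rows(deltas="0 0.03 0 0 0 0")

```text
clock: 11.65
tcp_pos: [465.6, 42.7, 77.1]
tool_rot: [0.589, -0.587, -0.39, 0.396]
force: [-11.9, -0.2, 18.3]
width: 62.6
```

Emit:
send_rows(deltas="0 0 0 0 0 0;0 0 0 0 0 0;0 0 0 0 0 0;0 0 0 0 0 0", gripper=0)

```text
clock: 12.05
tcp_pos: [467.3, 42.5, 77.2]
tool_rot: [0.588, -0.588, -0.392, 0.395]
force: [-0.4, -0.4, 0.0]
width: 85.6
```

```bash
python3 go.py 464.7 42.4 76;  python3 -c "
from h import *
s=camera('scene')
cv2.imwrite('pics/z13.png',cv2.resize(s[150:250,265:375],(770,700))[:600])"
```

```text
clk 12.05 tcp [467.3  42.5  77.2] yaw 67.6 F [-0.4 -0.4  0. ] w 85.6 j [-0.15  0.03  2.11 -0.    1.01 -1.33]
shift units [-0.026  0.03   0.059] turn units [-0.021 -0.    -0.028]
```

View pics/z13.png

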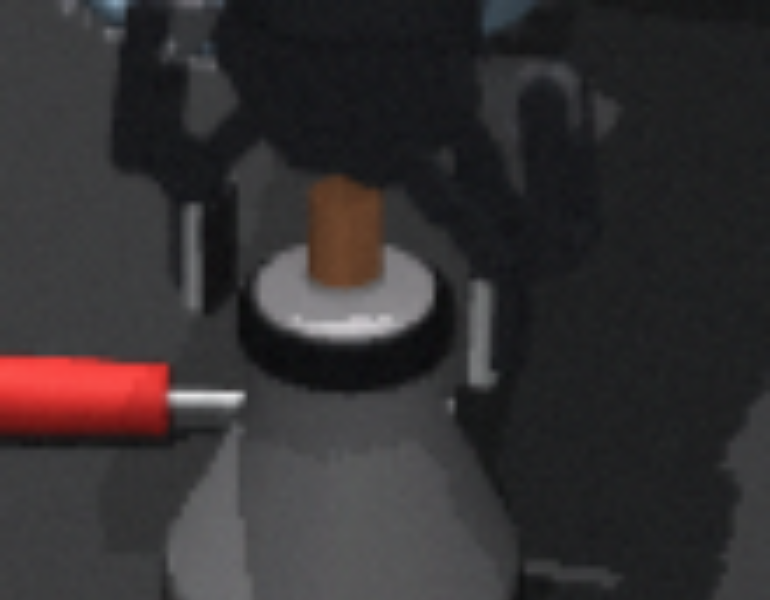

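Emit:
send_rows(deltas="-0.01 -0.3 0.03 0 0 0;0 -0.35 0 0 0 0;0 -0.3 0 0 0 0;0 0 0 0 0 0")

```text
clock: 12.5
tcp_pos: [466.1, 42.6, 118.0]
tool_rot: [0.588, -0.588, -0.391, 0.395]
force: [0.1, 0.2, -0.3]
width: 85.1
```

```bash
python3 go.py 465.5 42.7 115
```

```text
clk 12.5 tcp [466.1  42.6 118. ] yaw 67.6 F [ 0.1  0.2 -0.3] w 85.1 j [-0.15 -0.05  2.09 -0.    1.1  -1.33]
shift units [-0.004  0.075  0.013] turn units [-0.022 -0.    -0.028]
```

Emit:
send_rows(deltas="0 0.07 0.01 0 0 0;0 0 0 0 0 0")

```text
clock: 12.7
tcp_pos: [465.8, 42.8, 115.4]
tool_rot: [-0.587, 0.588, 0.392, -0.395]
force: [-0.4, 0.1, -0.8]
width: 85.4
```

```bash
python3 go.py 465.5 42.7 115
```

```text
clk 12.7 tcp [465.8  42.8 115.4] yaw 67.6 F [-0.4  0.1 -0.8] w 85.4 j [-0.15 -0.04  2.1  -0.    1.09 -1.33]
shift units [-0.005  0.01   0.006] turn units [-0.014 -0.    -0.026]
```

Emit:
send_rows(deltas="0 0 0 0 0 0;0 0 0 0 0 0;0 0 0 0 0 0;0 0 0 0 0 0;0 0 0 0 0 0", gripper=255, force=40)

```text
clock: 13.2
tcp_pos: [464.7, 42.9, 113.7]
tool_rot: [0.588, -0.587, -0.391, 0.396]
force: [-0.2, 0.2, 2.3]
width: 20.7
```

Emit:
send_rows(deltas="0 0 0 0 0 0;0 0 0 0 0 0")

```text
clock: 13.4
tcp_pos: [464.7, 42.9, 113.8]
tool_rot: [0.588, -0.587, -0.391, 0.396]
force: [-0.3, 0.6, 0.7]
width: 20.9
```

```bash
python3 go.py 465.5 42.7 115;  python3 -c "
from h import *
s=camera('scene')
cv2.imwrite('pics/z14.png',cv2.resize(s[150:250,265:375],(770,700))[:600])"
```

```text
clk 13.4 tcp [464.7  42.9 113.8] yaw 67.6 F [-0.3  0.6  0.7] w 20.9 j [-0.15 -0.04  2.1  -0.    1.09 -1.33]
shift units [ 0.003 -0.031 -0.021] turn units [-0.038 -0.    -0.032]
```

View pics/z14.png

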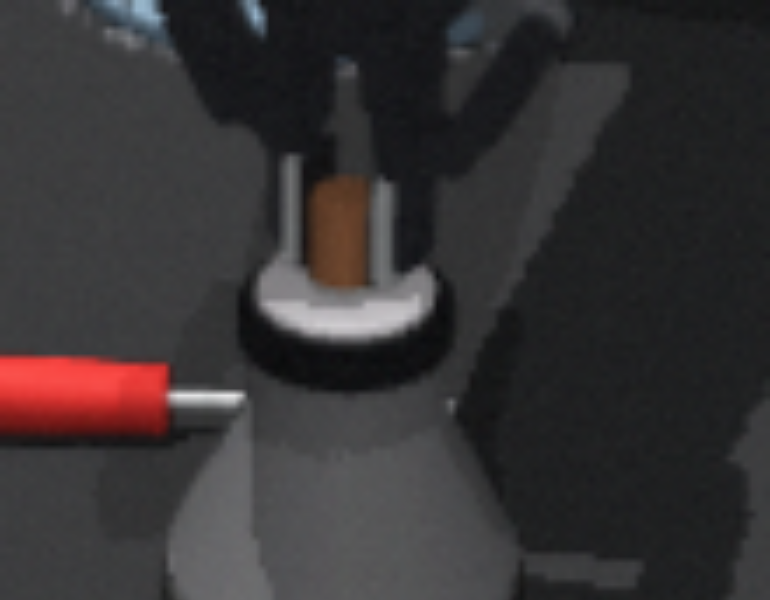

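Emit:
send_rows(deltas="0 -0.1 0 0 0 0;0 -0.15 0 0 0 0;0 -0.2 0 0 0 0")

```text
clock: 13.75
tcp_pos: [463.4, 43.1, 131.3]
tool_rot: [0.589, -0.586, -0.39, 0.397]
force: [0.1, -0.0, -2.3]
width: 20.6
```

```bash
python3 go.py 465 42.9 200;  python3 -c "
from h import *
s=camera('scene')
cv2.imwrite('pics/z15.png',cv2.resize(s[150:250,265:375],(770,700))[:600])"
```

```text
clk 13.75 tcp [463.4  43.1 131.3] yaw 67.6 F [ 0.1 -0.  -2.3] w 20.6 j [-0.15 -0.07  2.09 -0.    1.13 -1.33]
shift units [ 0.    -1.718 -0.023] turn units [-0.064 -0.    -0.039]
```

View pics/z15.png

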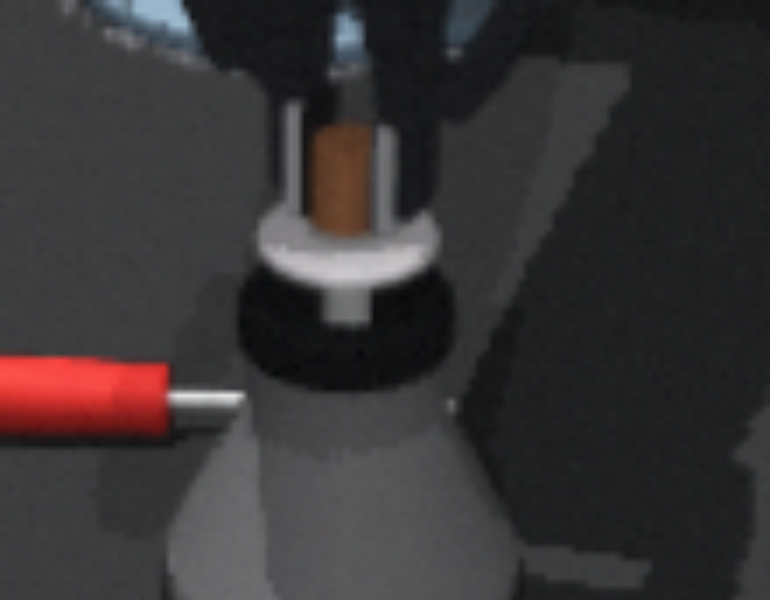

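Emit:
send_rows(deltas="0 -0.2 -0.02 -0.05 0 0;0 -0.2 0 0 0 0;0 -0.2 0 0 0 0;0 -0.2 0 0 0 0;0 -0.2 0 0 0 0")

```text
clock: 14.3
tcp_pos: [465.5, 42.9, 176.7]
tool_rot: [-0.586, 0.589, 0.392, -0.394]
force: [0.1, -0.8, -0.5]
width: 20.6
```

Emit:
send_rows(deltas="0 -0.2 0 0 0 0;0 -0.2 0 0 0 0;0 -0.15 0 0 0 0;0 -0.05 0 0 0 0;0 0 0 0 0 0")

```text
clock: 14.8
tcp_pos: [466.2, 42.9, 204.7]
tool_rot: [-0.585, 0.59, 0.393, -0.393]
force: [-0.6, 1.0, -0.6]
width: 20.7
```

```bash
python3 go.py 465 42.9 205;  python3 -c "
from h import *
s=camera('scene')
cv2.imwrite('pics/z16.png',cv2.resize(s[110:260,220:410],(760,600)))"
```

```text
clk 14.8 tcp [466.2  42.9 204.7] yaw 67.6 F [-0.6  1.  -0.6] w 20.7 j [-0.15 -0.17  2.04 -0.01  1.27 -1.33]
shift units [-0.012 -0.007  0.029] turn units [ 0.038  0.    -0.027]
```

View pics/z16.png

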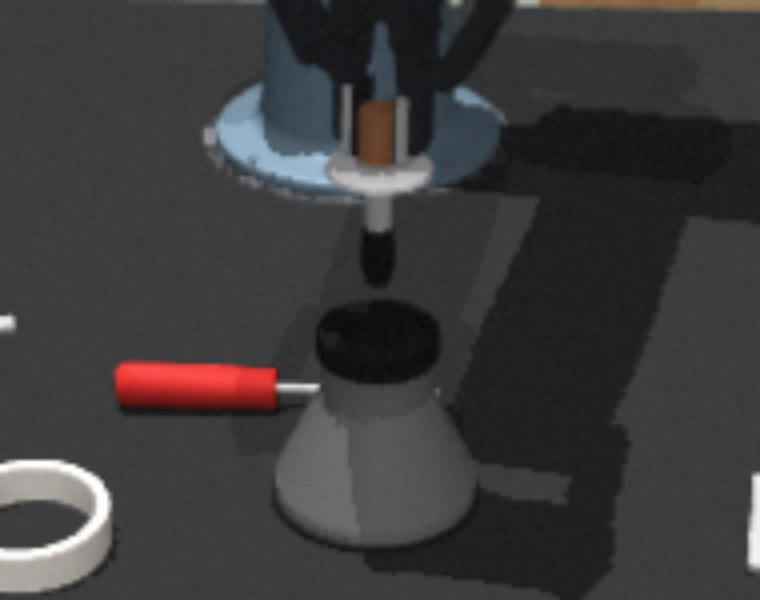

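Emit:
send_rows(deltas="0 0 0 0 0 0;0 0 0 0 0 0;0 0 0 0 0 0")

```text
clock: 15.15
tcp_pos: [465.4, 43.0, 203.3]
tool_rot: [-0.586, 0.589, 0.393, -0.394]
force: [-0.1, 0.3, 0.0]
width: 20.6
```

```bash
python3 go.py 465 42.9 205; python3 -c "
from h import *
s=camera('scene');cv2.imwrite('pics/s17.png',s)
print(np.abs(state()['dq']).max())"
```

```text
clk 15.15 tcp [465.4  43.  203.3] yaw 67.6 F [-0.1  0.3  0. ] w 20.6 j [-0.15 -0.17  2.04 -0.01  1.27 -1.33]
shift units [-0.007 -0.042  0.009] turn units [ 0.019  0.    -0.031]
0.001439481402914512
```

View pics/s17.png

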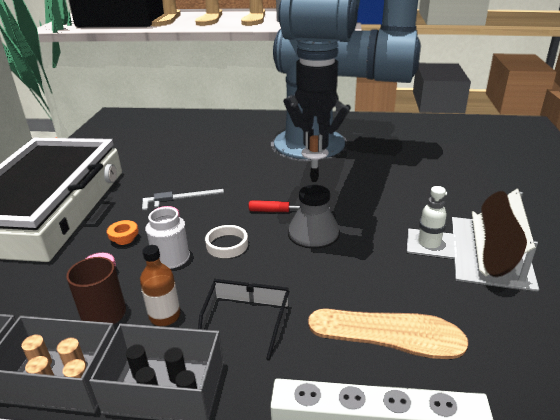

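All bystanders are where they were at the start. The brush lid hangs upright at about (315,140–180), clear above the collar seated on the pot at (314,200), and the mister cap is up. I'm handing in.

```bash
python3 -c "
from workcell import finish_job;print(finish_job())"
```

```text
the job is handed in; nothing more can be done
None
```

I did all the steps in the order asked and handed the job in at about 15.2 s of the 58 s allowed.

- **Primer:** I pressed the mister cap to its stop. The tool read z ≈ 127.3 mm at 14–21 N, well above the spring's 5.5 N. The next picture showed the cap back up. I didn't see any spray mark on the insole in the picture.
- **Lids to the pot:** I carried both lids by the black collar and lowered them until they stopped with an upward push of about 28 N. A later nudge down stopped at the same height, z ≈ 77 mm. I let go while it was seated, and the picture showed the lids still nested on the pot.
- **Brush lid:** I gripped the wooden handle (20.6 mm opening) and drew the lid straight up about 90 mm, leaving the collar seated. The brush tip should be about 28 mm above the collar, worked out from the lift and the sizes given.
- **Last checks:** The arm was still, with the tool within about 0.3° of vertical. In the scene picture nothing else on the bench had moved.
- **Checks that disagreed:**
  - The two cameras put the pot about 2 mm apart, so I aimed between them.
  - The TCP readings scattered by 1–2 mm.
  - The opening read about 1 mm under the given sizes on both grasps.
  - When I first eased off the seated lids, the force went back to roughly their weight. I pressed them down again before opening.

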